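Put away the spacing bars, block and roller trucks after a print job

ROBOT

A 6-joint arm with a two-finger parallel gripper is mounted at the origin on the work surface. World frame = base frame: x ahead of the robot, y to its left, z up, the work surface at z = 0. Lengths are in m, angles in rad, forces in N, time in s.
With the tool pointing down it reaches from about 0.25 to 0.775 m from the base axis. Payload 4 kg.
Tool frame: the origin (TCP) lies at the centre of the arm's flange, where the gripper is bolted on; the fingertips stand 199 mm ahead of it and the grasp point (between the pads) lies 180 mm ahead of it; z points along the fingers, y is the line along which they close (so a half turn about z gives the same grasp; the last joint's range is limited). The gripper opens to 94 mm and grips with 3 to 60 N. Pads are 16 mm wide; open, the fingers measure 119 mm over their backs; the gripper's body (75 mm by 177 mm) begins 78 mm behind the grasp point.
Start: joints at [-1.408, 0.087, 1.371, -0, 1.684, -0.103], TCP at [0.144, -0.531, 0.405] pointing down, gripper open.
Joint ranges: [-3.1, 3.1], [-0.76, 2.03], [0.27, 2.55], [-1.08, 4.22], [0.17, 2.65], [-2.57, 2.57]. Speed limits (rad/s): [2.79, 2.79, 3.14, 3.14, 3.14, 3.14].

INTERFACE

Orientations are given as [roll, pitch, yaw] about the fixed x, y, z axes, in that order (R = Rz(yaw) Ry(pitch) Rx(roll)).
In Python, from plant import observe, imaging, order gives the robot as it stands.
- The arm moves only by the tool drive_tool, never from a script. Its argument "plan" is a list of rows, each a list of 3 entries, a list of its own where there are three numbers: the shift along the tool's x, y, z normalised to -1 to 1, where 1 is 60 mm, then the turn about the tool's z normalised to -1 to 1, where 1 is 90 degrees, then the opening, from 0 (shut) to 1 (fully open). In form: [[[tx, ty, tz], turn, grip], ...]. A call has 1 to 20 rows; each row shifts and turns the commanded pose from where the row before left it, along the tool's axes as they then stand; what a row does not reach is not made up. A row lasts 1/8 s, in which the tool goes at most 62.5 mm and 10.7 degrees, less where a joint would pass 70% of its speed; a pose out of reach is approached as far as the arm can. A call with a number of a shift or a turn outside -1 to 1 is refused whole. A call with a gripper value outside its range is refused whole. The fingers move at their own pace and stop on an object; the grip force is fixed at half the most. Time passes only in rows, so rows that do not move let the fingers close. It gives the time, the measured TCP pose, the force, the opening and the grip force at its end, in the units of the state.
- observe(): the state, without advancing time (a new reading comes with each control period).
- imaging.capture(name): name is "scene" or "side" or "wrist"; returns the picture (480x640x3 uint8, red, green, blue); there is no depth.
- imaging.camera_model(name): a dict with "fx", "fy", "cx", "cy" (pixels), "rvec" (rotation vector, rad) and "tvec" (3), from world to camera coordinates, as OpenCV has them. Camera axes: x right, y down, z forward; pixel columns grow to the right and rows downward; lengths in m; the calibration is good to about 2 mm. A picture is of the moment at which its call begins: read the wrist's pose just before it. camera_model takes no time and is no camera call; for the wrist camera it gives the pose at the moment of the call.
- order.finish_job(): hands the job in; it is judged then, once.
The state is a dict: "time_s": time; "qpos": joint angles; "dq": joint speeds; "joint_efforts": joint torques, N m; "tcp_pos": TCP position; "tcp_rot": TCP orientation; "wrist_force": force on the tool from outside, world axes, zero at the start; "ft_torque": the same for the moment, N m; "gripper_width": finger opening in m; "grasp_force": force on a finger pad.
Only numpy, scipy, OpenCV 4.12 (cv2) and the standard library are available. Lean on these libraries where they do the work, as an engineer would, in place of code of your own. Each camera call takes 0.05 s, during which the arm holds its last target. There are 200 camera calls.

TASK

Put the five dark steel parts lying about on the bench (two long spacing bars, one square spacing block, two round roller trucks) away into the wooden trays, each into the tray whose ledge shows a fixed sample of its kind. Set them down rather than dropping them, each lying flat on the tray floor, right side up and not on top of another; leave the T-shaped key where it lies.

Things in the scene. Friction and masses are not known exactly. Their poses are not given: they have to be found in the camera images.
- bar_1: Solid dark steel spacing bar, 80 mm long (own x) x 20 mm wide (own y) x 23 mm high, lying flat on the bench at any yaw, three dark recesses in its top. Origin at the centre of its underside, z up. About 65 to 125 g. One of two alike.
- bar_2: Solid dark steel spacing bar, 80 mm long (own x) x 20 mm wide (own y) x 23 mm high, lying flat on the bench at any yaw, three dark recesses in its top. Origin at the centre of its underside, z up. About 65 to 125 g. One of two alike.
- truck_1: Roller truck: solid dark steel wheel lying flat, 40 mm diameter and 22 mm high, with a raised hub 22 mm in diameter on top reaching 26.5 mm, dark bore in the middle. Origin at the centre of its underside, z up. About 50 to 100 g. One of two alike.
- truck_2: Roller truck: solid dark steel wheel lying flat, 40 mm diameter and 22 mm high, with a raised hub 22 mm in diameter on top reaching 26.5 mm, dark bore in the middle. Origin at the centre of its underside, z up. About 50 to 100 g. One of two alike.
- block_1: Spacing block: solid dark steel square block 36 x 36 mm and 23 mm high, four small dark square recesses in its top. Origin at the centre of its underside, z up. About 40 to 75 g. The only loose one.
- key: T-shaped bright steel quoin key lying flat, about 72 mm long (own x) with a 46 mm crossbar at its -x end, 9 mm thick. Origin near the middle of its length, on its underside. Loose; it stays where it is.
- bar_tray: Fixed wooden tray whose sample is a spacing bar lying along tray y; the trays are otherwise alike and change places. Origin on the bench under the compartment's centre. Compartment 100 (own x, -50 to 50) x 140 mm (y), floor 4 mm above the bench, walls 5 mm thick, 22 mm high. At x 50 to 95 mm (away from the robot) a solid ledge, 22 mm high; sample fixed on it at x = 74.5, top at 49 mm. Yaw within 9 degrees.
- truck_tray: Fixed wooden tray whose sample is a roller truck; the trays are otherwise alike and change places. Origin on the bench under the compartment's centre. Compartment 100 (own x, -50 to 50) x 140 mm (y), floor 4 mm above the bench, walls 5 mm thick, 22 mm high. At x 50 to 95 mm (away from the robot) a solid ledge, 22 mm high; sample fixed on it at x = 74.5, top at 49 mm. Yaw within 9 degrees.
- block_tray: Fixed wooden tray whose sample is a square spacing block; the trays are otherwise alike and change places. Origin on the bench under the compartment's centre. Compartment 100 (own x, -50 to 50) x 140 mm (y), floor 4 mm above the bench, walls 5 mm thick, 22 mm high. At x 50 to 95 mm (away from the robot) a solid ledge, 22 mm high; sample fixed on it at x = 74.5, top at 49 mm. Yaw within 9 degrees.
Mind the look-alikes: they are no part of the job. Leave any green or pink look-alike of the bar_1 alone.

How it is judged:
By the outcome, as a careful person would: the job done as asked, in the order asked, and still so for the second after the job is handed in, with the robot touching nothing.
It also fails if it takes over 131 s, if anything falls off the work surface, if the arm or the gripper's body presses on something with over 40 N, if the wrist force passes 120 N, or if a joint passes its speed limit or range.

## Working session

There is one attempt and no reset: what is moved stays moved. The work goes in short steps, Python scripts to look and compute and a tool call to move; the robot and the scene stay as the last step left them, time stands still between calls to the robot, and variables do not carry over. Pictures are saved under pics/ and viewed, at most 14 in all, crops included, and the job is handed in when it is done.

Besides the shell and the picture viewer there is one more tool, called by a JSON object that holds its "method" and its "body". drive_tool: Moves the arm, as the interface text tells. Scaled input: -1 to 1 covers 60 mm each way for a shift and 90 degrees each way for a turn. Its arguments: {"type":"object","properties":{"plan":{"type":"array"}},"required":["plan"]}

```bash
ls; mkdir -p pics; python3 - <<'E'
from plant import observe, imaging
import cv2
s=observe();print(s)
for n in("scene","side"):
    im=imaging.capture(n);cv2.imwrite(f"pics/{n}0.png",im[:,:,::-1]);print(n,imaging.camera_model(n))
E
```

```text
pics
{'time_s': 0.0, 'qpos': array([-1.40810183e+00,  8.79562500e-02,  1.37227826e+00, -2.67593474e-05,
        1.68359048e+00, -1.03097549e-01]), 'dq': array([-7.92421684e-04, -2.09975975e-03, -1.94058137e-03, -5.47213350e-04,
        9.06478710e-04, -7.46450154e-06]), 'joint_efforts': array([-2.49581262e-04, -3.40177095e+01, -3.02427614e+01,  7.18464050e-02,
        3.28217167e-02, -1.59991678e-04]), 'tcp_pos': array([ 0.14444435, -0.53057242,  0.40349083]), 'tcp_rot': array([-3.13936944e+00, -2.03285613e-04,  2.65788835e-01]), 'wrist_force': array([-0.70679385,  0.57548356,  1.08068068]), 'ft_torque': array([-0.0221495 , -0.01567213,  0.00252036]), 'grasp_force': 0.0, 'gripper_width': 0.0939870120578501}
scene {'fx': 434.37544928802635, 'fy': 434.37544928802635, 'cx': 325.94044252256793, 'cy': 246.50397435499679, 'rvec': array([ 2.1695177 ,  1.19503978, -0.4740878 ]), 'tvec': array([-0.23470439, -0.26723098,  1.26604059])}
side {'fx': 521.4176195660293, 'fy': 521.4176195660293, 'cx': 308.9890271501384, 'cy': 243.63444867113287, 'rvec': array([ 0.18878391, -2.86661476,  1.10605453]), 'tvec': array([0.44799892, 0.08724577, 0.97835305])}
```

View pics/scene0.png

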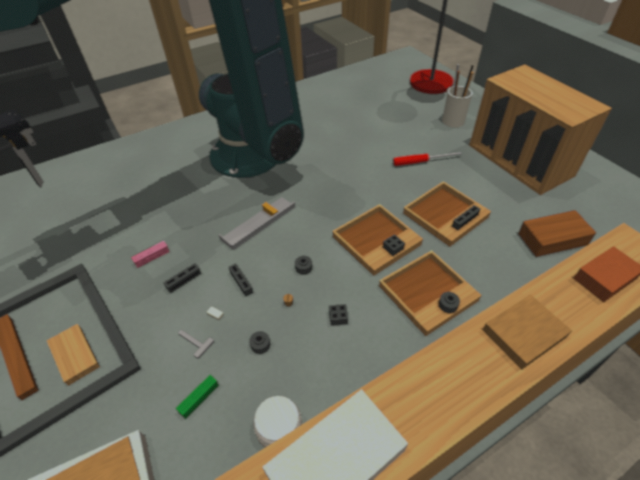

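View pics/side0.png

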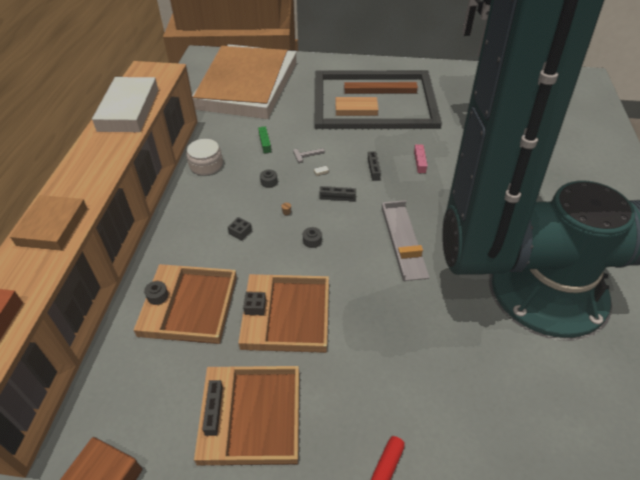

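Candidates in the scene picture:
- Dark bars at (182,277) and (241,279). The pink (150,253) and green (197,396) bars are look-alikes, to be left alone.
- Trucks at (303,264) and (260,342). The truck at (449,301) is a fixed sample.
- Block at (338,314). The one at (394,243) is a fixed sample.
- Bar sample at (466,217), fixed. The key at (197,343) stays put.

The compartments are at about (375,235) for the block tray, (440,208) for the bar tray and (428,288) for the truck tray.

```bash
cat > h.py <<'E'
import cv2, numpy as np
def ray(m,px,z,wh=None):
    R=cv2.Rodrigues(np.array(m["rvec"]))[0];t=np.array(m["tvec"])
    K=np.array([[m["fx"],0,m["cx"]],[0,m["fy"],m["cy"]],[0,0,1]])
    p=np.atleast_2d(px).astype(float);d=(R.T@np.linalg.inv(K)@np.c_[p,np.ones(len(p))].T).T
    c=-R.T@t;return c+d*((z-c[2])/d[:,2])[:,None]
def dark(im,lo=15,hi=1500,th=75):
    g=(im.max(2)<th).astype(np.uint8)
    n,l,s,c=cv2.connectedComponentsWithStats(g);return [(i,s[i],c[i],l) for i in range(1,n) if lo<s[i][4]<hi]
def rect(P):
    (c,wh,a)=cv2.minAreaRect((np.array(P)[:,:2]*1000).astype(np.float32))
    if wh[0]<wh[1]: wh=wh[::-1];a+=90
    return np.round(c,1),np.round(wh,1),round((a+90)%180-90,1)
E
python3 - <<'E'
from plant import imaging
from h import *
for n in("scene","side"):
    m=imaging.camera_model(n);im=cv2.imread(f"pics/{n}0.png")
    print(n)
    for i,s,c,l in dark(im,100,1500):
        P=ray(m,np.argwhere(l==i)[:,::-1],0.015);C,wh,a=rect(P)
        if 20<wh[0]<110 and 200<C[0]<900:print(c.round(),C,wh,a)
    h=cv2.cvtColor(im,cv2.COLOR_BGR2HSV)
    w=((h[:,:,0]<22)&(h[:,:,1]>95)&(h[:,:,2]>60)).astype(np.uint8)
    for c in cv2.findContours(w,cv2.RETR_EXTERNAL,cv2.CHAIN_APPROX_NONE)[0]:
        if cv2.contourArea(c)>2500:
            P=ray(m,c[:,0],0.022);C,wh,a=rect(P)
            if wh[0]<220:print("wood",c[:,0].mean(0).round(),C,wh,a)
E
```

```text
scene
[466. 218.] [545.6 339.4] [95.7 24.4] -81.6
[393. 245.] [521.  135.4] [45.2 44.6] -85.4
[303. 266.] [460.9 -70.4] [49.1 35.7] -30.6
[182. 278.] [ 348.5 -310.6] [79.8 35.3] -78.7
[241. 280.] [ 420.9 -205.9] [91.4 20.8] 1.2
[592. 285.] [837.9 417.7] [73.9 29.3] 0.0
[448. 303.] [708.3 133.3] [49.  36.1] -57.5
[338. 315.] [610.8 -75.3] [45.6 35. ] -26.0
[504. 347.] [838.9 152.5] [97.   9.5] -0.2
[260. 343.] [ 582.5 -236.7] [46.3 34.9] -25.4
[201. 400.] [ 628.4 -376.1] [75.9  7.2] -70.5
wood [429. 291.] [664.4 116.6] [158.8 155.2] -88.1
wood [377. 238.] [484.8 114.3] [158.9 158.5] -84.6
wood [447. 212.] [507.7 307.3] [165.  156.7] -81.8
side
[373. 166.] [ 344.5 -309.6] [98.5 21.4] -78.4
[269. 180.] [ 575.9 -233.4] [55.9 36.1] -78.6
[337. 194.] [ 416.7 -202.2] [77.9 38.9] 1.4
[240. 229.] [605.9 -71.4] [46.3 45.3] -25.4
[312. 242.] [453.4 -53.2] [36.5 27.3] 7.1
[155. 289.] [729.3 101.1] [23.6 23.4] 7.2
[158. 298.] [716.1 119.5] [36.2 26.9] 35.4
[255. 305.] [536.6 109.7] [46.8 37.3] -82.8
[216. 415.] [559.5 314. ] [83.8 20.4] -82.4
[134. 472.] [647.6 425.1] [26.6 17.2] 71.5
wood [249. 416.] [501.2 316.6] [156.2 150.6] -81.7
wood [284. 313.] [477.6 123.1] [161.3 149.9] -84.8
wood [185. 303.] [658.2 125.2] [161.3 154.1] -88.2
```

```bash
cat >> h.py <<'E'
def go(x,y,z,yaw=None):
    from plant import observe
    s=observe();p=np.array(s["tcp_pos"]);a=s["tcp_rot"][2];d=np.array([x,y,z])/1000-p
    t=np.array([np.cos(a)*d[0]+np.sin(a)*d[1],np.sin(a)*d[0]-np.cos(a)*d[1],-d[2]])/.06
    u=0 if yaw is None else -((yaw-np.degrees(a)+180)%360-180)/90
    print("t",round(s["time_s"],2),"pose",(p*1000).round(1),np.degrees(a).round(1),"shift",t.round(3),"turn",round(u,3),"w",round(s["gripper_width"],4),"gf",round(s["grasp_force"],1))
E
python3 -c "
from h import *
go(346,-310,380,101.5)"
```

```text
t 0.1 pose [ 144.5 -530.6  403.6] 15.2 shift [ 4.207 -2.665  0.394] turn -0.959 w 0.0938 gf 0.0
```

{"method": "drive_tool", "body": {"plan": [[[0.7,-0.444,0.066],0,0.6],[[0.7,-0.444,0.066],0,0.6],[[0.7,-0.444,0.066],0,0.6],[[0.7,-0.444,0.066],0,0.6],[[0.7,-0.444,0.066],0,0.6],[[0.7,-0.444,0.066],0,0.6],[[0,0,0],-0.107,0.6],[[0,0,0],-0.107,0.6],[[0,0,0],-0.107,0.6],[[0,0,0],-0.107,0.6],[[0,0,0],-0.107,0.6],[[0,0,0],-0.107,0.6],[[0,0,0],-0.107,0.6],[[0,0,0],-0.107,0.6],[[0,0,0],-0.107,0.6],[[0,0,0],0,0.6]]}}

```text
time_s: 2.1
tcp_pos: [0.3456, -0.3102, 0.3804]
tcp_rot: [-3.141, -0.001, 1.776]
wrist_force: [0.1, -0.1, 0.0]
gripper_width: 0.0561
grasp_force: 0.0
```

```bash
cat >> h.py <<'E'
def wrist(name,z=0.023,hi=60000):
    from plant import imaging
    m=imaging.camera_model("wrist");im=imaging.capture("wrist")[:,:,::-1].copy();cv2.imwrite(f"pics/{name}.png",im)
    for i,s,c,l in dark(im,800,hi):
        P=ray(m,np.argwhere(l==i)[:,::-1],z);C,wh,a=rect(P);print(c.round(),C,wh,a,s[:4])
    return m,im
E
python3 -c "
from h import *
go(346,-310,202,101.5)
wrist('w1')"
```

```text
t 2.1 pose [ 345.6 -310.2  380.4] 101.8 shift [1.000e-03 8.000e-03 2.973e+00] turn 0.003 w 0.0561 gf 0.0
[302. 397.] [ 372.6 -450.5] [613.3 197.5] 11.8 [  0 283 640 197]
```

View pics/w1.png

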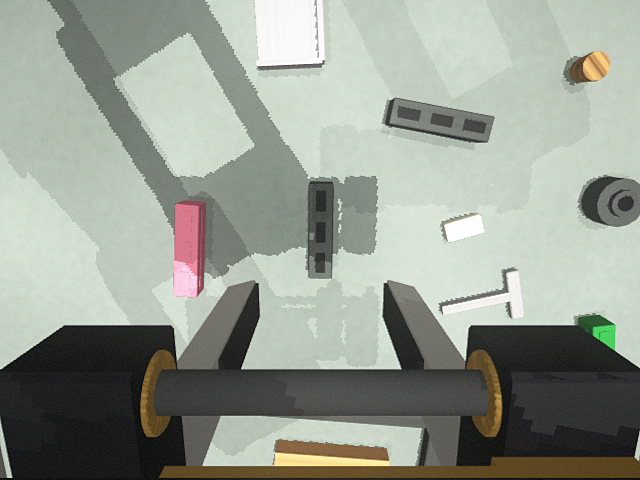

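The wrist view shows bar A at (320,230), bar B at (440,120), truck 2 at (612,201), the pink look-alike at (190,248) and the key at (490,297). I'll raise the dark threshold and mask off the gripper.

```bash
cat >> h.py <<'E'
def meas(name,m,z=0.023,th=105,rows=285):
    im=cv2.imread(f"pics/{name}.png")[:rows]
    im=im.copy();k=(np.ptp(im.astype(int),axis=2)>35);im[k]=255
    for i,s,c,l in dark(im,600,30000,th):
        P=ray(m,np.argwhere(l==i)[:,::-1],z);C,wh,a=rect(P);print(c.round(),C,wh,a,s[:4])
E
python3 - <<'E'
from h import *
from plant import imaging
m=imaging.camera_model("wrist");print(m["fx"],ray(m,[[320,240]],0))
im=cv2.imread("pics/w1.png");print(im[240,313],im[200,365],im[110,430],im[120,395])
for t in (90,105,120):print(t);meas("w1",m,th=t)
E
```

```text
417.6146009630555 [[ 0.34644903 -0.3221196   0.        ]]
[81 81 80] [132 143 131] [121 128 124] [137 144 139]
90
[595. 197.] [ 559.2 -237.4] [38.1 27.6] -88.6 [581 177  43  48]
[320. 222.] [ 343.6 -306.9] [76.1 20.2] -78.7 [308 181  26  92]
105
[595. 197.] [ 559.3 -237.7] [38.2 28.3] -87.4 [581 176  43  49]
[320. 223.] [ 343.7 -306.9] [76.2 20.4] -78.7 [308 181  26  92]
120
[85. 51.] [ 148.1 -218. ] [97.4 26.4] -51.1 [ 48   0  89 117]
[446. 124.] [ 416.3 -205.6] [82.8 21.8] 1.5 [385  98 109  45]
[611. 201.] [ 570.3 -237.4] [50.4 38.9] 2.6 [581 175  59  51]
[320. 223.] [ 343.9 -308.9] [80.5 20.9] -79.4 [307 181  27  97]
```

{"method": "drive_tool", "body": {"plan": [[[0.027,-0.023,0.7],0.008,0.6],[[0,0,0.7],0,0.6],[[0,0,0.7],0,0.6],[[0,0,0.5],0,0.6],[[0,0,0.25],0,0.6],[[0,0,0.11],0,0.6],[[0,0,0],0,0.6],[[0,0,0],0,0],[[0,0,0],0,0],[[0,0,0],0,0],[[0,0,0],0,0],[[0,0,0],0,0],[[0,0,0],0,0]]}}

```text
time_s: 3.78
tcp_pos: [0.344, -0.309, 0.2036]
tcp_rot: [3.141, 0.0, 1.766]
wrist_force: [0.1, -0.0, 2.6]
gripper_width: 0.0195
grasp_force: 30.0
```

```bash
python3 -c "
from h import *
go(346,-310,340,101.5)"
```

```text
t 3.77 pose [ 344.  -309.   203.6] 101.2 shift [-0.022  0.029 -2.274] turn -0.004 w 0.0195 gf 30.0
```

{"method": "drive_tool", "body": {"plan": [[[0,0,-0.3],0,0],[[0,0,-0.7],0,0],[[0,0,-0.7],0,0],[[0,0,-0.8],0,0],[[0,0,-0.77],0,0],[[0.689,0.306,0],0,0],[[0.689,0.306,0],0,0],[[0.689,0.306,0],0,0],[[0.689,0.306,0],0,0],[[0.689,0.306,0],0,0],[[0.689,0.306,0],0,0],[[0.689,0.306,0],0,0],[[0.689,0.306,0],0,0],[[0.689,0.306,0],0,0],[[0.689,0.306,0],0,0],[[0.689,0.306,0],0,0],[[0.689,0.306,0],0,0],[[0.689,0.306,0],0,0],[[0.689,0.306,0],0,0],[[0,0,0],0.036,0]]}}

```text
time_s: 6.28
tcp_pos: [0.484, 0.3113, 0.3976]
tcp_rot: [-3.139, 0.0, 1.711]
wrist_force: [1.0, -1.2, -1.2]
gripper_width: 0.0195
grasp_force: 30.0
```

{"method": "drive_tool", "body": {"plan": [[[0,0,0],0,0],[[0,0,0],0,0]]}}

```text
time_s: 6.52
tcp_pos: [0.4839, 0.3083, 0.3991]
tcp_rot: [-3.141, 0.0, 1.71]
wrist_force: [-0.2, -0.6, -1.3]
gripper_width: 0.0197
grasp_force: 30.0
```

```bash
python3 -c "
from h import *
import json
go(484,309,400,98)
m,im=wrist('w2');np.save('w2.npy',m,allow_pickle=True)"
```

```text
t 6.53 pose [483.9 308.3 399.1] 97.9 shift [ 0.012  0.003 -0.014] turn -0.001 w 0.0197 gf 30.0
[321. 259.] [486.8 279.2] [37.7 18.4] -81.7 [310 239  22  42]
[427. 383.] [619.3 154.8] [343.5 173.9] -9.1 [262 284 378 182]
[181. 397.] [331.1 118.1] [270.3 151.5] 8.0 [  0 325 279 141]
[320. 478.] [517.4  51.5] [647.9   1.2] 8.0 [  0 478 640   2]
```

View pics/w2.png

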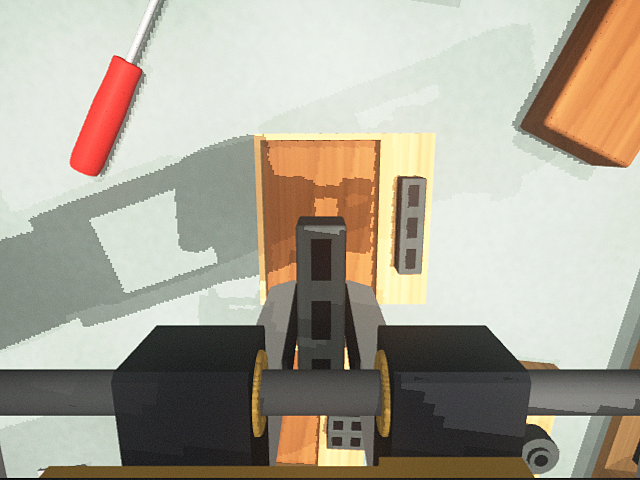

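The bar tray is confirmed by its bar sample at (411,225). Its rim corners are at (254,133), (436,133) and (427,303), and bar A is held square in the fingers at (321,290).

```bash
python3 -c "
from h import *
m=np.load('w2.npy',allow_pickle=True).item()
P=ray(m,[[254,134],[436,133],[427,304],[379,141]],.022)*1000;print(P.round(1))
S=ray(m,[[412,225]],.049)*1000;print(S.round(1))
for i,j in((1,0),(1,2)):
  d=P[i]-P[j];print(np.degrees(np.arctan2(d[1],d[0])),np.hypot(*d[:2]))
a=np.radians(8);u=np.array([np.cos(a),np.sin(a)]);v=np.array([-u[1],u[0]])
for q,l in((P[0],(-55,75)),(P[1],(95,75)),(P[2],(95,-75)),(P[3],(50,70)),(S[0],(74.5,0))):
  print((q[:2]-l[0]*u-l[1]*v).round(1))
"
```

```text
[[417.4 377.9  22. ]
 [566.2 399.5  22. ]
 [588.5 251.   22. ]
 [520.7 386.7  22. ]]
[[554.6 325.   49. ]]
8.272896215849347 150.36837324281854
98.5536531999653 150.228147724112
[482.3 311.3]
[482.6 312.1]
[484. 312.]
[480.9 310.4]
[480.8 314.7]
```

{"method": "drive_tool", "body": {"plan": [[[0.063,-0.365,0.4],-0.004,0],[[0,0,0.7],0,0],[[0,0,0.7],0,0],[[0,0,0.6],0,0],[[0,0,0.4],0,0],[[0,0,0.2],0,0],[[0,0,0.08],0,0],[[0,0,0.05],0,0],[[0,0,0],0,0],[[0,0,0],0,0]]}}

```text
time_s: 7.82
tcp_pos: [0.4619, 0.3095, 0.2125]
tcp_rot: [3.14, -0.0, 1.716]
wrist_force: [0.9, 0.5, -0.8]
gripper_width: 0.0198
grasp_force: 30.0
```

```bash
python3 -c "
from h import *
go(461.7,309,208,98.3)"
```

```text
t 7.83 pose [461.9 309.5 212.5] 98.3 shift [-0.008 -0.005  0.075] turn 0.0 w 0.0198 gf 30.0
```

{"method": "drive_tool", "body": {"plan": [[[0,0,0.045],0,0],[[0,0,0.03],0,0],[[0,0,0],0,0],[[0,0,0],0,0]]}}

```text
time_s: 8.32
tcp_pos: [0.4617, 0.3094, 0.2076]
tcp_rot: [3.141, -0.0, 1.716]
wrist_force: [-0.6, -0.3, 2.5]
gripper_width: 0.0196
grasp_force: 30.0
```

{"method": "drive_tool", "body": {"plan": [[[0,0,0],0,0.33],[[0,0,0],0,0.33],[[0,0,0],0,0.33],[[0,0,-0.2],0,0.33],[[0,0,-0.6],0,0.33],[[0,0,-0.7],0,0.33],[[0,0,-0.7],0,0.5],[[-0.7,-0.166,0],0,0.5],[[-0.7,-0.166,0],0,0.5],[[-0.7,-0.166,0],0,0.5],[[-0.7,-0.166,0],0,0.5],[[-0.7,-0.166,0],0,0.5],[[-0.7,-0.166,0],0,0.5],[[-0.7,-0.166,0],0,0.5],[[-0.7,-0.166,0],0,0.5],[[-0.7,-0.166,0],0,0.5],[[-0.7,-0.166,0],0,0.5],[[-0.7,-0.166,0],0,0.5],[[-0.7,-0.166,0],0,0.5]]}}

```text
time_s: 10.7
tcp_pos: [0.4158, -0.208, 0.3404]
tcp_rot: [3.14, 0.001, 1.716]
wrist_force: [1.2, -0.2, -1.5]
gripper_width: 0.0469
grasp_force: 0.0
```

{"method": "drive_tool", "body": {"plan": [[[0,0,0],0.1076,0.5],[[0,0,0],0.1076,0.5],[[0,0,0],0.1076,0.5],[[0,0,0],0.1076,0.5],[[0,0,0],0.1076,0.5],[[0,0,0],0.1076,0.5],[[0,0,0],0.1076,0.5],[[0,0,0],0.1076,0.5],[[0,0,0],0.1076,0.5],[[0,0,0],0.1076,0.5],[[0,0,0],0,0.5],[[0,0,0],0,0.5]]}}

```text
time_s: 12.2
tcp_pos: [0.4161, -0.2066, 0.3397]
tcp_rot: [3.141, -0.001, 0.028]
wrist_force: [-0.1, -0.7, -0.2]
gripper_width: 0.0472
grasp_force: 0.0
```

```bash
python3 -c "
from h import *
m,im=wrist('w3',hi=801);np.save('w3.npy',m,allow_pickle=True)
meas('w3',m,th=105);print();meas('w3',m,th=120)
go(416.3,-205.5,203,1.5)"
```

```text
[154. 176.] [459.5 -83.9] [38.1 22.4] 12.9 [125 151  41  55]
[319. 258.] [ 418.8 -204.5] [71.4 20.2] 1.6 [305 188  28  97]

[139. 180.] [456.9 -75.2] [40.5 39. ] -88.4 [108 151  58  57]
[319. 248.] [ 421.4 -208.5] [76.5 29.2] 1.1 [304 181  41 104]
t 12.25 pose [ 416.1 -206.6  339.6] 1.6 shift [ 0.003 -0.018  2.277] turn 0.001 w 0.0473 gf 0.0
```

View pics/w3.png

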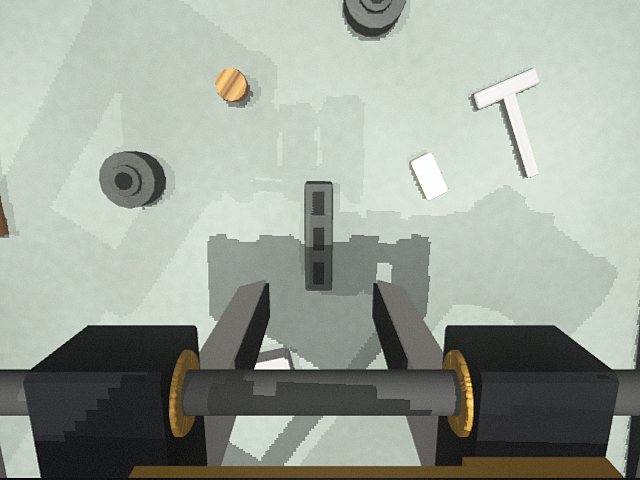

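Bar B lies at (318,236), squarely between the fingers. Truck 1 is at (125,181), truck 2 at (373,10) and the key at (510,120), all clear of the descent.

{"method": "drive_tool", "body": {"plan": [[[0.01,-0.023,0.5],0,0.5],[[0,0,0.7],0,0.5],[[0,0,0.6],0,0.5],[[0,0,0.35],0,0.5],[[0,0,0.12],0,0.5],[[0,0,0],0,0.5],[[0,0,0],0,0],[[0,0,0],0,0],[[0,0,0],0,0],[[0,0,0],0,0],[[0,0,0],0,0],[[0,0,0],0,0]]}}

```text
time_s: 13.75
tcp_pos: [0.4169, -0.2054, 0.2036]
tcp_rot: [3.141, -0.001, 0.025]
wrist_force: [-0.1, -0.2, 4.8]
gripper_width: 0.0195
grasp_force: 30.0
```

```bash
python3 -c "
from h import *
m=np.load('w3.npy',allow_pickle=True).item()
print(ray(m,[[318.5,235.5],[305,182],[332,290]],.023)*1000,ray(m,[[123.5,181],[375,1]],.0265)*1000)
go(503.3,315,360,98.3)"
```

```text
[[ 420.19476055 -204.50076025   23.        ]
 [ 458.46387689 -193.94756881   23.        ]
 [ 378.71369283 -215.74894386   23.        ]] [[ 455.88054775  -67.64507083   26.5       ]
 [ 573.5873641  -236.18556584   26.5       ]]
t 13.75 pose [ 416.9 -205.4  203.6] 1.5 shift [ 1.66  -8.633 -2.606] turn -1.076 w 0.0195 gf 30.0
```

{"method": "drive_tool", "body": {"plan": [[[0,0,-0.3],0,0],[[0,0,-0.7],0,0],[[0,0,-0.8],0,0],[[0,0,-0.8],0,0],[[0.138,-0.719,0],0,0],[[0.138,-0.719,0],0,0],[[0.138,-0.719,0],0,0],[[0.138,-0.719,0],0,0],[[0.138,-0.719,0],0,0],[[0.138,-0.719,0],0,0],[[0.138,-0.719,0],0,0],[[0.138,-0.719,0],0,0],[[0.138,-0.719,0],0,0],[[0.138,-0.719,0],0,0],[[0.138,-0.719,0],0,0],[[0.138,-0.719,0],0,0]]}}

```text
time_s: 15.75
tcp_pos: [0.5029, 0.3162, 0.3577]
tcp_rot: [3.14, 0.002, 0.026]
wrist_force: [0.1, -0.8, -0.9]
gripper_width: 0.0198
grasp_force: 30.0
```

{"method": "drive_tool", "body": {"plan": [[[0,0,0],-0.1076,0],[[0,0,0],-0.1076,0],[[0,0,0],-0.1076,0],[[0,0,0],-0.1076,0],[[0,0,0],-0.1076,0],[[0,0,0],-0.1076,0],[[0,0,0],-0.1076,0],[[0,0,0],-0.1076,0],[[0,0,0],-0.1076,0],[[0,0,0],-0.1076,0],[[0,0,0],0,0],[[0,0,0],0,0]]}}

```text
time_s: 17.25
tcp_pos: [0.5029, 0.3148, 0.3583]
tcp_rot: [-3.141, 0.0, 1.713]
wrist_force: [0.1, 0.1, -0.6]
gripper_width: 0.0194
grasp_force: 30.0
```

```bash
python3 -c "
from h import *
m,im=wrist('w4',hi=801)
go(503.3,313,208,98.3)"
```

```text
t 17.3 pose [502.8 314.8 358.5] 98.2 shift [-0.031  0.003  2.508] turn -0.001 w 0.0194 gf 30.0
```

View pics/w4.png

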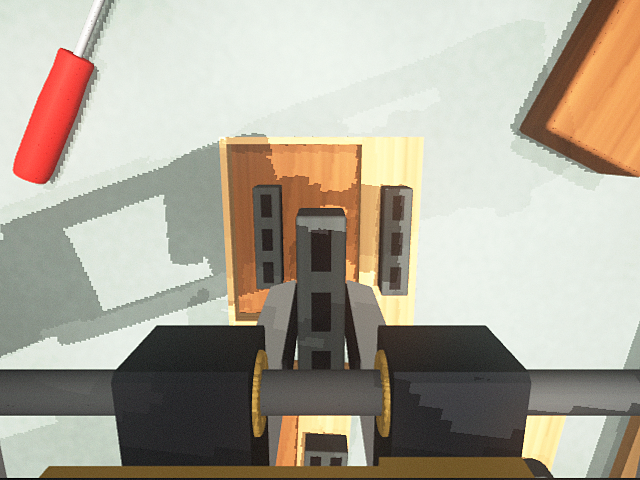

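Bar 1 lies flat in the tray at (268,237). Bar 2 is held above the free right half, with its tip at (321,215).

{"method": "drive_tool", "body": {"plan": [[[-0.02,0.003,0.5],0,0],[[0,0,0.7],0,0],[[0,0,0.6],0,0],[[0,0,0.4],0,0],[[0,0,0.2],0,0],[[0,0,0.07],0,0],[[0,0,0.03],0,0],[[0,0,0],0,0],[[0,0,0],0,0]]}}

```text
time_s: 18.42
tcp_pos: [0.5035, 0.3138, 0.2099]
tcp_rot: [3.14, -0.0, 1.716]
wrist_force: [-0.6, -0.5, -1.6]
gripper_width: 0.0196
grasp_force: 30.0
```

```bash
python3 -c "
from h import *
go(456.5,-67.5,208,98.3)"
```

```text
t 18.43 pose [503.5 313.8 209.9] 98.3 shift [-6.175 -1.692  0.032] turn -0.0 w 0.0196 gf 30.0
```

{"method": "drive_tool", "body": {"plan": [[[0,0,0.036],0,0],[[0,0,0],0,0],[[0,0,0],0,0.32],[[0,0,0],0,0.32],[[0,0,0],0,0.32],[[0,0,-0.2],0,0.32],[[0,0,-0.6],0,0.32],[[0,0,-0.7],0,0.32],[[0,0,-0.7],0,0.7],[[-0.686,-0.188,0],0,0.7],[[-0.686,-0.188,0],0,0.7],[[-0.686,-0.188,0],0,0.7],[[-0.686,-0.188,0],0,0.7],[[-0.686,-0.188,0],0,0.7],[[-0.686,-0.188,0],0,0.7],[[-0.686,-0.188,0],0,0.7],[[-0.686,-0.188,0],0,0.7],[[-0.686,-0.188,0],0,0.7],[[0,0,0],0,0.7],[[0,0,0],0,0.7]]}}

```text
time_s: 20.92
tcp_pos: [0.4562, -0.0673, 0.3395]
tcp_rot: [3.141, -0.0, 1.715]
wrist_force: [-0.4, -0.4, -0.3]
gripper_width: 0.0657
grasp_force: 0.0
```

```bash
python3 -c "
from h import *
m,im=wrist('w5',hi=801);np.save('w5.npy',m,allow_pickle=True)
meas('w5',m,z=.022,th=105,rows=300);print();meas('w5',m,z=.022,th=120)
go(456.5,-67.5,203.5,98.3)"
```

```text
[ 85. 133.] [287.9 -25.7] [82.4  8.9] -75.3 [ 69  89  33 122]
[114. 256.] [306.6 -99.4] [68.2  8.8] -75.5 [ 99 210  31  90]
[321. 241.] [456.3 -65.9] [41.6 39.3] 79.7 [294 212  55  57]
[499. 262.] [592.5 -65.1] [35.4 21.6] 63.7 [479 241  52  44]

[ 98. 185.] [294.7 -53.4] [139.3   9.2] -75.7 [ 69  89  58 196]
[321. 241.] [456.4 -66. ] [41.8 39.6] 79.5 [294 212  55  57]
[514. 266.] [603.3 -70.6] [46.3 35.8] -26.3 [478 241  77  44]
t 20.98 pose [456.3 -66.9 339.3] 98.3 shift [-1.100e-02  2.000e-03  2.264e+00] turn 0.0 w 0.0659 gf 0.0
```

View pics/w5.png

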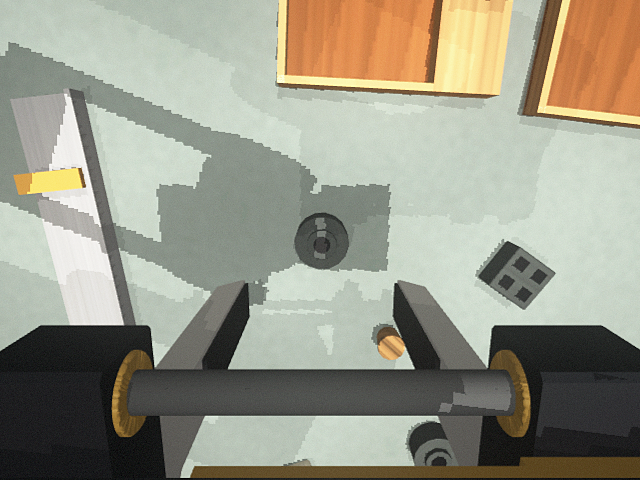

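Truck 1 is centred at (321,241). The block is at (519,275), the orange cylinder at (390,343) is clear, and the block tray's near corners are at (278,85) and (499,96).

{"method": "drive_tool", "body": {"plan": [[[0.005,0,0.5],0,0.7],[[0,0,0.7],0,0.7],[[0,0,0.6],0,0.7],[[0,0,0.35],0,0.7],[[0,0,0.11],0,0.7],[[0,0,0],0,0.7],[[0,0,0],0,0],[[0,0,0],0,0],[[0,0,0],0,0],[[0,0,0],0,0],[[0,0,0],0,0]]}}

```text
time_s: 22.35
tcp_pos: [0.4565, -0.0674, 0.2039]
tcp_rot: [3.14, 0.001, 1.716]
wrist_force: [0.4, 0.6, 4.3]
gripper_width: 0.0394
grasp_force: 30.0
```

```bash
python3 -c "
from h import *
m=np.load('w5.npy',allow_pickle=True).item()
B=ray(m,[[514,242],[555,272],[524,308],[485,276]],.023)*1000;print(B.round(1),rect(B/1000))
P=ray(m,[[278,85],[500,96],[520,114]],.022)*1000;print(P.round(1),np.degrees(np.arctan2(*(P[1]-P[0])[1::-1])))
a=np.radians(5.5);u=np.array([np.cos(a),np.sin(a)]);v=np.array([-u[1],u[0]])
print(P[0][:2]+55*u+75*v,P[1][:2]-95*u+75*v)
go(641,85,330,98.3)"
```

```text
[[595.1 -46.4  23. ]
 [631.  -64.3  23. ]
 [615.6 -95.3  23. ]
 [580.3 -74.8  23. ]] (array([605.1, -70.7]), array([40.7, 34.7]), -26.5)
[[411.7  35.8  22. ]
 [560.9  50.5  22. ]
 [577.2  41.2  22. ]] 5.635767745897009
[459.29875521 115.72516635] [459.11185406 116.06388796]
t 22.35 pose [456.5 -67.4 203.9] 98.3 shift [ 2.07   3.409 -2.101] turn -0.0 w 0.0394 gf 30.0
```

{"method": "drive_tool", "body": {"plan": [[[0,0,-0.3],0,0],[[0,0,-0.8],0,0],[[0,0,-0.8],0,0],[[0,0,-0.87],0,0],[[0.435,0.584,0],0,0],[[0.435,0.584,0],0,0],[[0.435,0.584,0],0,0],[[0.435,0.584,0],0,0],[[0.435,0.584,0],0,0],[[0.435,0.584,0],0,0],[[0,0,0],0.07,0],[[0,0,0],0,0],[[0,0,0],0,0]]}}

```text
time_s: 23.98
tcp_pos: [0.6414, 0.1177, 0.3691]
tcp_rot: [-3.141, 0.0, 1.607]
wrist_force: [0.3, -0.3, -1.6]
gripper_width: 0.0392
grasp_force: 30.0
```

```bash
python3 -c "
from h import *
m,im=wrist('w6',hi=801);np.save('w6.npy',m,allow_pickle=True)
go(642,151,208,92)"
```

```text
t 24.02 pose [641.4 117.6 369.4] 92.0 shift [0.556 0.03  2.69 ] turn 0.0 w 0.0393 gf 30.0
```

View pics/w6.png

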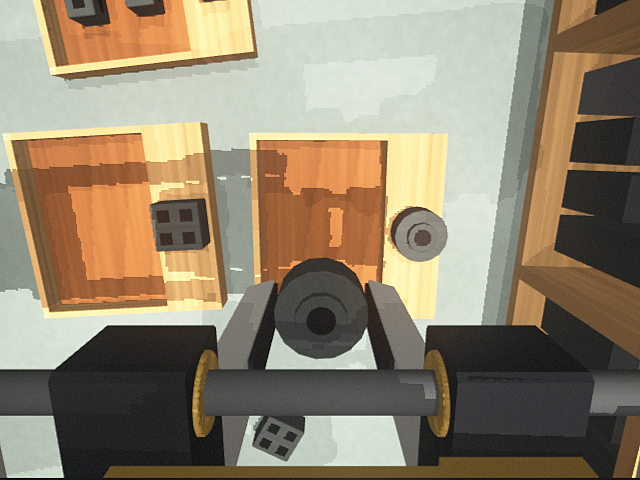

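The truck tray is confirmed by the truck sample at (420,234). Its rim corners are at (250,134), (447,134) and (435,318). The block tray, with its sample at (180,225), has rim corners at (5,134), (208,123) and (226,308).

```bash
python3 -c "
from h import *
m=np.load('w6.npy',allow_pickle=True).item()
def t(px,ls,yaw=None):
  P=ray(m,px,.022)[:,:2]*1000;d=P[1]-P[0];a=np.arctan2(d[1],d[0]);d=P[1]-P[2];b=np.arctan2(-d[0],d[1]);print(np.degrees([a,b]))
  a=(a+b)/2;u=np.array([np.cos(a),np.sin(a)]);v=np.array([-u[1],u[0]])
  print([(q-l[0]*u-l[1]*v).round(1) for q,l in zip(P,ls)])
L=[(-55,75),(95,75),(95,-75)]
t([[250,134],[447,134],[435,318]],L);t([[5,134],[208,123],[226,308]],L)
"
```

```text
[2.07341091 2.26398763]
[array([641.8, 120.1]), array([640.9, 119.8]), array([641.1, 120.5])]
[5.03940973 4.25530147]
[array([459.4, 116. ]), array([463.8, 117.4]), array([462.7, 118.8])]
```

{"method": "drive_tool", "body": {"plan": [[[0.59,0,0.3],0,0],[[0,0,0.7],0,0],[[0,0,0.7],0,0],[[0,0,0.5],0,0],[[0,0,0.3],0,0],[[0,0,0.1],0,0],[[0,0,0.05],0,0],[[0,0,0],0,0],[[0,0,0],0,0]]}}

```text
time_s: 25.15
tcp_pos: [0.6408, 0.1535, 0.2118]
tcp_rot: [3.139, -0.0, 1.606]
wrist_force: [0.7, 0.1, -1.2]
gripper_width: 0.0396
grasp_force: 30.0
```

```bash
python3 -c "
from h import *
go(640.1,153,208,92)
go(577,-236,208,92)"
```

```text
t 25.15 pose [640.8 153.5 211.8] 92.0 shift [-0.008 -0.012  0.063] turn 0.0 w 0.0396 gf 30.0
t 25.15 pose [640.8 153.5 211.8] 92.0 shift [-6.45  -1.289  0.063] turn 0.0 w 0.0396 gf 30.0
```

{"method": "drive_tool", "body": {"plan": [[[0,0,0.045],0,0],[[0,0,0.02],0,0],[[0,0,0],0,0],[[0,0,0],0,0.54],[[0,0,0],0,0.54],[[0,0,0],0,0.54],[[0,0,-0.2],0,0.54],[[0,0,-0.6],0,0.54],[[0,0,-0.7],0,0.54],[[0,0,-0.7],0,0.7],[[-0.645,-0.129,0],0,0.7],[[-0.645,-0.129,0],0,0.7],[[-0.645,-0.129,0],0,0.7],[[-0.645,-0.129,0],0,0.7],[[-0.645,-0.129,0],0,0.7],[[-0.645,-0.129,0],0,0.7],[[-0.645,-0.129,0],0,0.7],[[-0.645,-0.129,0],0,0.7],[[-0.645,-0.129,0],0,0.7],[[-0.645,-0.129,0],0,0.7]]}}

```text
time_s: 27.65
tcp_pos: [0.5762, -0.2372, 0.3397]
tcp_rot: [3.14, 0.001, 1.606]
wrist_force: [0.9, -0.8, -0.1]
gripper_width: 0.0659
grasp_force: 0.0
```

{"method": "drive_tool", "body": {"plan": [[[0,0,0],0,0.7],[[0,0,0],0,0.7],[[0,0,0],0,0.7]]}}

```text
time_s: 28.02
tcp_pos: [0.5768, -0.2349, 0.3389]
tcp_rot: [3.141, -0.0, 1.607]
wrist_force: [-0.2, -0.5, 0.5]
gripper_width: 0.0656
grasp_force: 0.0
```

```bash
python3 -c "
from h import *
m,im=wrist('w7',hi=801);np.save('w7.npy',m,allow_pickle=True)
meas('w7',m,z=.022,th=105,rows=300);print();meas('w7',m,z=.022,th=120)
go(577,-236,203.5,92)"
```

```text
[367.  27.] [604.6 -79.8] [35.8 31.6] -26.4 [341   0  70  46]
[325. 243.] [ 578.8 -234.7] [41.9 38.9] -87.9 [298 214  54  57]

[372.  22.] [604.3 -80.2] [36.2 32.6] -26.4 [341   0  70  47]
[626. 177.] [ 789.3 -178.2] [106.1   8. ] 90.0 [607  95  33 154]
[325. 243.] [ 578.7 -235.3] [41.4 41. ] 47.3 [298 213  55  59]
t 28.07 pose [ 576.8 -234.8  338.9] 92.1 shift [-2.000e-02  2.000e-03  2.256e+00] turn 0.001 w 0.0656 gf 0.0
```

View pics/w7.png

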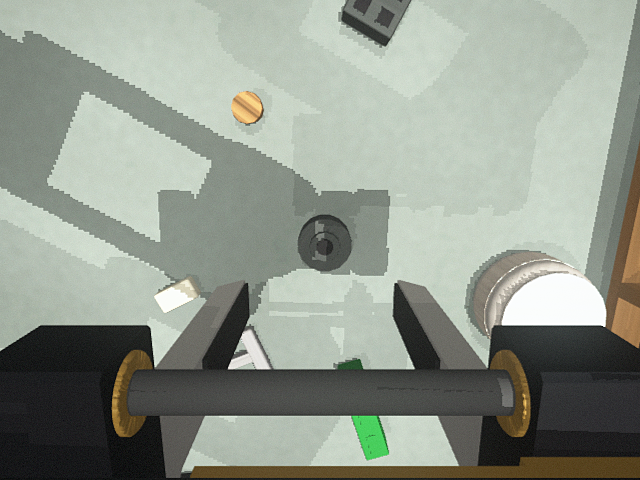

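Truck 2 is centred at (325,243). The white jar at (550,300), the green bar at (363,410) and the key at (255,347) are all clear of the fingers' line.

{"method": "drive_tool", "body": {"plan": [[[-0.003,0.033,0.5],0,0.7],[[0,0,0.7],0,0.7],[[0,0,0.6],0,0.7],[[0,0,0.35],0,0.7],[[0,0,0.105],0,0.7],[[0,0,0],0,0.7],[[0,0,0],0,0],[[0,0,0],0,0],[[0,0,0],0,0],[[0,0,0],0,0],[[0,0,0],0,0]]}}

```text
time_s: 29.45
tcp_pos: [0.5788, -0.2363, 0.2041]
tcp_rot: [3.14, 0.001, 1.606]
wrist_force: [-0.0, 0.1, 3.3]
gripper_width: 0.0391
grasp_force: 30.0
```

```bash
python3 -c "
from h import *
go(642.5,87.1,340,92)"
```

```text
t 29.45 pose [ 578.8 -236.3  204.1] 92.0 shift [ 5.35   1.249 -2.265] turn -0.0 w 0.0391 gf 30.0
```

{"method": "drive_tool", "body": {"plan": [[[0,0,-0.3],0,0],[[0,0,-0.6],0,0],[[0,0,-0.7],0,0],[[0,0,-0.665],0,0],[[0.669,0.156,0],0,0],[[0.669,0.156,0],0,0],[[0.669,0.156,0],0,0],[[0.669,0.156,0],0,0],[[0.669,0.156,0],0,0],[[0.669,0.156,0],0,0],[[0.669,0.156,0],0,0],[[0.669,0.156,0],0,0],[[0,0,0],0,0],[[0,0,0.3],0,0],[[0,0,0.6],0,0],[[0,0,0.6],0,0],[[0,0,0.4],0,0],[[0,0,0.2],0,0],[[0,0,0],0,0],[[0,0,0],0,0]]}}

```text
time_s: 31.95
tcp_pos: [0.6426, 0.087, 0.2145]
tcp_rot: [3.139, 0.0, 1.605]
wrist_force: [0.0, 0.1, -0.5]
gripper_width: 0.0391
grasp_force: 30.0
```

```bash
python3 -c "
from h import *
go(642.5,87.1,208,92)
go(605.2,-71,208,63.5)"
```

```text
t 31.95 pose [642.6  87.  214.5] 92.0 shift [ 0.002 -0.002  0.109] turn -0.0 w 0.0391 gf 30.0
t 31.95 pose [642.6  87.  214.5] 92.0 shift [-2.61  -0.714  0.109] turn 0.316 w 0.0391 gf 30.0
```

{"method": "drive_tool", "body": {"plan": [[[0,0,0.07],0,0],[[0,0,0.04],0,0],[[0,0,0],0,0],[[0,0,0],0,0.54],[[0,0,0],0,0.54],[[0,0,0],0,0.54],[[0,0,-0.2],0,0.54],[[0,0,-0.6],0,0.54],[[0,0,-0.7],0,0.54],[[0,0,-0.7],0,0.7],[[-0.652,-0.178,0],0,0.7],[[-0.652,-0.178,0],0,0.7],[[-0.652,-0.178,0],0,0.7],[[-0.652,-0.178,0],0,0.7],[[0,0,0],0.105,0.7],[[0,0,0],0.105,0.7],[[0,0,0],0.105,0.7],[[0,0,0],0,0.7],[[0,0,0],0,0.7]]}}

```text
time_s: 34.33
tcp_pos: [0.6049, -0.0704, 0.339]
tcp_rot: [3.141, -0.0, 1.113]
wrist_force: [0.7, -0.2, -0.1]
gripper_width: 0.0657
grasp_force: 0.0
```

```bash
python3 -c "
from h import *
m,im=wrist('w8',hi=801);np.save('w8.npy',m,allow_pickle=True)
meas('w8',m,z=.022,th=105,rows=300);print();meas('w8',m,z=.022,th=120)
go(605.2,-71,203.5,63.5)"
```

```text
[79. 28.] [527.3 130.4] [47.9 43.7] -84.7 [29  0 98 68]
[615.  17.] [841.5 -19.1] [31.2 27.9] -8.3 [588   0  52  44]
[625.  66.] [836.1 -50.9] [34.4 22.7] 73.9 [604  35  36  59]
[328. 240.] [608.8 -71.9] [38.9 36. ] 63.8 [303 215  50  53]

[79. 28.] [527.3 130.4] [47.9 43.7] -84.7 [28  0 99 68]
[266.  17.] [637.1  77.2] [40.3 24.8] -26.2 [234   0  64  43]
[575. 138.] [793.2 -92.8] [216.3   8.4] 89.9 [523   0 107 285]
[615.  17.] [841.5 -19.1] [31.2 27.9] -8.3 [588   0  52  44]
[625.  66.] [836.1 -50.9] [34.4 22.7] 73.9 [604  35  36  59]
[328. 241.] [609. -72.] [38.9 36.5] 63.8 [303 215  51  53]
t 34.38 pose [604.9 -70.4 338.9] 63.8 shift [-0.007  0.008  2.257] turn 0.003 w 0.0657 gf 0.0
```

View pics/w8.png

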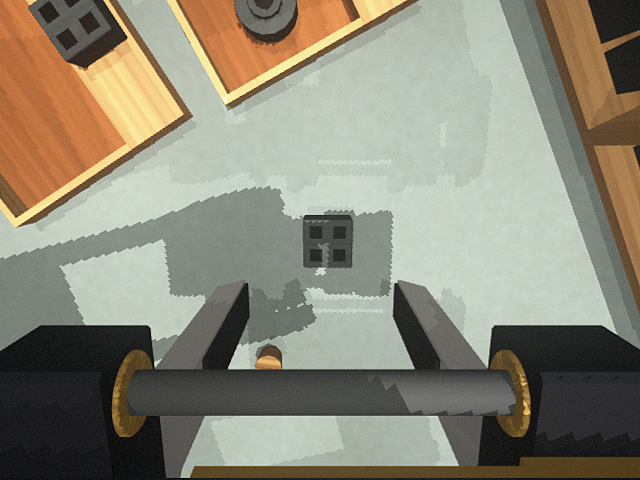

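The block is at (328,241), square to the fingers, with truck 2 flat in its tray at (266,17).

{"method": "drive_tool", "body": {"plan": [[[0,0.055,0.5],0,0.7],[[0,0,0.7],0,0.7],[[0,0,0.6],0,0.7],[[0,0,0.35],0,0.7],[[0,0,0.105],0,0.7],[[0,0,0],0,0.7],[[0,0,0],0,0],[[0,0,0],0,0],[[0,0,0],0,0],[[0,0,0],0,0],[[0,0,0],0,0]]}}

```text
time_s: 35.75
tcp_pos: [0.6081, -0.072, 0.204]
tcp_rot: [3.14, -0.0, 1.111]
wrist_force: [-0.9, -0.8, 1.9]
gripper_width: 0.0358
grasp_force: 30.0
```

```bash
python3 -c "
from h import *
go(460,116.5,340,95)"
```

```text
t 35.75 pose [608.1 -72.  204. ] 63.7 shift [ 1.72  -3.607 -2.267] turn -0.348 w 0.0358 gf 30.0
```

{"method": "drive_tool", "body": {"plan": [[[0,0,-0.3],0,0],[[0,0,-0.6],0,0],[[0,0,-0.7],0,0],[[0,0,-0.667],0,0],[[0.344,-0.721,0],0,0],[[0.344,-0.721,0],0,0],[[0.344,-0.721,0],0,0],[[0.344,-0.721,0],0,0],[[0.344,-0.721,0],0,0],[[0,0,0],-0.087,0],[[0,0,0],-0.087,0],[[0,0,0],-0.087,0],[[0,0,0],-0.087,0],[[0,0,0.3],0,0],[[0,0,0.6],0,0],[[0,0,0.6],0,0],[[0,0,0.4],0,0],[[0,0,0.2],0,0],[[0,0,0],0,0],[[0,0,0],0,0]]}}

```text
time_s: 38.25
tcp_pos: [0.4604, 0.1166, 0.2143]
tcp_rot: [3.139, -0.0, 1.657]
wrist_force: [0.4, -0.1, -0.6]
gripper_width: 0.0358
grasp_force: 30.0
```

```bash
python3 -c "
from h import *
go(460,116.5,208,95)"
```

```text
t 38.25 pose [460.4 116.6 214.3] 94.9 shift [-0.001 -0.006  0.105] turn -0.001 w 0.0358 gf 30.0
```

{"method": "drive_tool", "body": {"plan": [[[0,0,0.07],0,0],[[0,0,0.035],0,0],[[0,0,0],0,0],[[0,0,0],0,0.5],[[0,0,0],0,0.5],[[0,0,0],0,0.5],[[0,0,-0.2],0,0.5],[[0,0,-0.6],0,0.5],[[0,0,-0.7],0,0.5],[[0,0,-0.7],0,0.5],[[0,0,-0.7],0,0.5],[[-0.7,0,-0.2],0,0.5],[[-0.7,0,0],0,0.5],[[-0.7,0,0],0,0.5],[[-0.7,0,0],0,0.5],[[-0.7,0,0],0,0.5],[[-0.7,0,0],0,0.5],[[0,0,0],0,0.5],[[0,0,0],0,0.5]]}}

```text
time_s: 40.62
tcp_pos: [0.4816, -0.1342, 0.3935]
tcp_rot: [3.141, -0.0, 1.657]
wrist_force: [-0.4, 1.0, 0.3]
gripper_width: 0.0472
grasp_force: 0.0
```

```bash
python3 - <<'E'
from plant import imaging
from h import *
go(460,-150,400)
for n in("scene","side"):
    im=imaging.capture(n)[:,:,::-1];cv2.imwrite(f"pics/{n}_end.png",im)
a=cv2.imread("pics/scene_end.png")[170:350,310:510];b=cv2.imread("pics/side_end.png")[240:480,120:340]
cv2.imwrite("pics/end.png",np.hstack([cv2.resize(a,(400,400)),cv2.resize(b,(400,400))]))
E
```

```text
t 40.62 pose [ 481.6 -134.2  393.5] 95.0 shift [-0.231 -0.381 -0.109] turn 0 w 0.0472 gf 0.0
```

View pics/end.png

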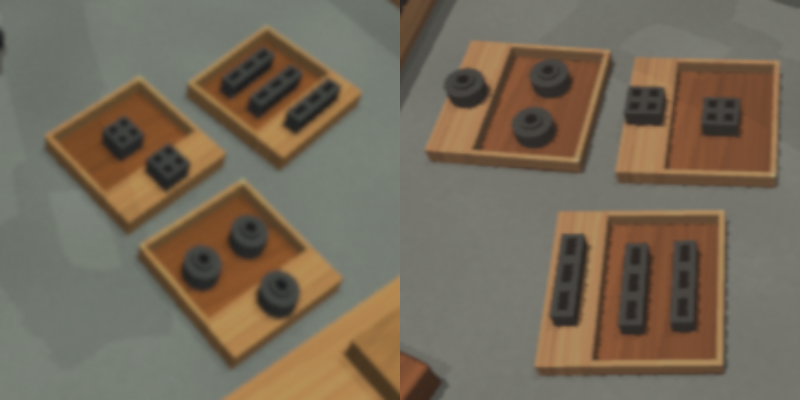

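View pics/scene_end.png

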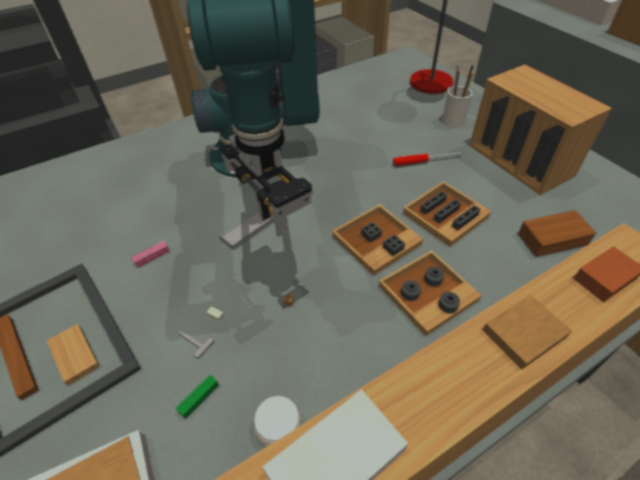

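All five parts lie flat in their trays: bars near (440,208), the block at (371,232), trucks at (411,290) and (434,275). The key at (197,343) and the pink and green look-alikes have not moved, and the arm is clear.

```bash
python3 -c "
from plant import order
print(order.finish_job())"
```

```text
the job is handed in; nothing more can be done
None
```

All five steel parts were set down flat in their matching trays, the key and look-alikes were left alone, and the job was handed in at about 41 s of the 131 s allowed.

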